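Expose a glued gear under the half-open lamp shutter

TASK

Set the hubbed wooden gear, hub up, balanced centrally on top of the white dome in front of the lamp box and let go of it, with the shutter still closed. Then slide the sprung shutter by its orange tab to half open, where its pointer meets the red line, never going much past half, and finish while still holding it there with the gear still balanced. Leave the other things on the table where they are.

Things in the scene. Friction and masses are not known exactly. Their poses are not given: they have to be found in the camera images.
- gear: loose wooden gear, about 60 g: toothed disc 65 mm across the teeth and 8 mm thick, with a dark round hub 24 mm in diameter standing 24 mm above the disc's middle (32 mm tall in all). Origin: centre of the underside; z up through the hub. The only toothed piece with a hub. Starts flat on the table, hub up, left or right of the lamp box.
- dome: white domed rest fixed to the table in front of the lamp box's window: the cap of a sphere of radius 50 mm, 55 mm tall, on a grey disc 108 mm across and 6 mm thick. Origin: on the table under its centre.
- dome_top (a point): the highest point of the dome, 55 mm above the table; the flat underside of the gear goes here.
- lightbox: plywood lamp box fixed to the table, 120 (x) by 200 (y) by 108 (z) mm, with a 60 mm window in its front. Origin: centre of its underside; x points to its back (front and window face -x, towards the robot), y is the direction in which the shutter opens, z up. It carries the shutter. A paper scale on its top has a dark thin line at shut, a red line at half open and a dark thin line at fully open.
- shutter (a joint): travel of the black shutter, a slide along +y of the lamp box, in m: 0 closed, 0.030 half open, 0.060 fully open. A spring shuts it: 3 N at closed, rising evenly to 7.5 N at half and 12 N at fully open; it springs shut when let go. Friction is slight. Starts closed.
- tab_top (a point): centre of the top face of the shutter's orange tab; moves with the shutter. The tab is an upright block 24 mm (lamp box x) by 16 mm (along the travel) and 40 mm tall, its top 152 mm and its underside 112 mm above the table, in front of and above the front edge of the box (whose top is at 108 mm); pinch it or push it from its side. A black pointer runs from its foot over the scale.
- half_mark (a point): middle of the red line on the box top, 109 mm above the table; the pointer of the tab lies over it at half open.
- disc: bystander: flat toothed wooden disc without a hub, 85 mm across, 6 mm thick, on the table. Origin: centre of underside.
- ring: bystander: flat pale wooden ring, 90 mm outside, 74 mm inside, 6 mm thick, on the table. Origin: centre of underside.
- glue: bystander: white glue bottle, 60 mm in diameter, 140 mm tall, left of the lamp box. Origin: centre of underside.
- jar: bystander: small clear jar with red cap, 48 mm in diameter, 60 mm tall, left of the lamp box. Origin: centre of underside.
- driver: bystander: screwdriver with blue handle, 170 mm long, lying to the right of the lamp box. Origin: under its middle; x along it.

How it is judged:
On the way, in this order (a step that is already met when the one before it is completed fails the run):
1. the gear rests balanced on the dome, let go, with the shutter closed (horizontal distance between gear and dome_top below 0.012 m and angle between gear's own z axis and vertical below 0.25 rad and height (world z) of gear above 0.05 m and contact force between gear and dome above 0.1 N and contact force between the arm and gear below 0.05 N and linear speed of gear below 0.03 m/s and value of joint shutter below 0.006 m), for 0.3 s.
2. the shutter is held at half open by the fingers while the gear stays balanced (horizontal distance between gear and dome_top below 0.012 m and angle between gear's own z axis and vertical below 0.25 rad and height (world z) of gear above 0.05 m and contact force between gear and dome above 0.1 N and contact force between the arm and gear below 0.05 N and linear speed of gear below 0.03 m/s and value of joint shutter between 0.024 and 0.036 m and contact force between the fingers and lightbox above 2 N and velocity of joint shutter between -0.01 and 0.01 m/s), for 0.5 s.
At the end, for the whole second after the job is handed in: The gear is balanced alone on the dome, touched by no part of the arm: centre within 12 mm of the dome's top (seen from above), tilted less than 0.25 rad, at rest; the shutter stands still at 24 to 36 mm of its 60 mm travel, held there by the fingers with more than 2 N (all of step 2); the arm keeps its last pose, push and grip.
It fails at once if the shutter is opened far past half (beyond 46 mm) (value of joint shutter above 0.046 m).
It fails at once if the shutter is opened while the gear is not on the dome (value of joint shutter above 0.015 m and horizontal distance between gear and dome_top above 0.03 m).
It fails at once if another thing on the table is moved by more than 30 mm (distance of any of disc, ring, glue, jar, driver from where it was at the start of the episode above 0.03 m).
It also fails if it takes over 53 s, if anything falls off the work surface, if the arm or the gripper's body presses on something with over 40 N, if the wrist force passes 120 N, or if a joint passes its speed limit or range.

ROBOT

A 7-joint arm with a two-finger parallel gripper is mounted at the origin on the work surface. World frame = base frame: x ahead of the robot, y to its left, z up, the work surface at z = 0. Lengths are in m, angles in rad, forces in N, time in s.
With the tool pointing down it reaches from about 0.4 to 0.85 m from the base axis. Payload 10.4 kg.
Tool frame: the origin (TCP) lies midway between the tips of the shut fingers; the grasp point (between the pads) lies 19 mm behind it (manip.grasp_offset is the distance from the TCP to the grasp point, in m); z points along the fingers, y is the line along which they close (so a half turn about z gives the same grasp; the last joint's range is limited). The gripper opens to 85 mm and grips with 20 to 120 N. Pads are 22 mm wide; open, the fingers measure 114 mm over their backs; the gripper's body (76 mm by 85 mm) begins 54 mm behind the grasp point. The pads swing forward as they close: fully open they stand 13 mm farther back than shut.
Start: joints at [-1.276, 0.332, -0.065, 1.46, 0.022, 1.35, -0.088], TCP at [0.195, 0.594, 0.231] pointing down, gripper open.
Joint ranges: [-2.6, 2.6], [-0.5, 2.12], [-1.47, 1.34], [0.16, 2.42], [-1.27, 4.41], [0.06, 2.06], [-2.6, 2.6]. Speed limits (rad/s): [2.22, 2.22, 2.79, 2.79, 3.14, 3.14, 3.14].

INTERFACE

Orientations are given as a unit quaternion [x, y, z, w].
In Python, from workcell import manip, cams gives the robot as it stands (manip), with the cameras (cams).
- The arm moves only by the tool shift_gripper, called after ">>>" by a JSON object that holds its "api" and its "payload", one argument or row to a line. Schema: {"type":"object","properties":{"rows":{"type":"array","items":{"type":"array","items":{"type":"array","items":{"type":"number"},"minItems":7,"maxItems":7},"minItems":1,"maxItems":20},"minItems":1,"maxItems":1},"clamp_n":{"type":"number"},"only":{"type":"string"},"quiet":{"type":"boolean"},"lines":{"type":"string"}},"required":["rows"],"additionalProperties":false}. rows is a list that holds a single list of rows (three levels of brackets), with 1 to 20 rows, each of 7 numbers: a rotation vector rx, ry, rz in parts of the range, where 1.0 means pi rad, then dx, dy, dz in fractions of the full range, 1 being 0.75 m, then the opening from 0.0 (shut) to 1.0 (fully open); each row is the pose to reach, as a shift and turn from the pose commanded when the call began, along the tool's axes at that moment; what a row does not reach only later rows make up. A row lasts 1/8 s, in which the tool goes at most 0.0625 m and 0.188 rad, less where a joint would pass 70% of its speed; a pose out of reach is approached as far as the arm can. The fingers move at their own pace and stop on an object; clamp_n is the grip in N (left out, the last holds). Time passes only in rows, so rows that do not move let the fingers close. The tool returns the time, the measured TCP pose, the force, the opening and the grip force at its end. only (a regular expression) keeps the lines of the reply that match it, lines (a string "A,B") keeps lines A to B, and quiet returns only ok. Shift and turn numbers lie between -1 and 1, and a call with a number outside is refused. Input that does not fit is refused with a message, and nothing moves.
- manip.get_obs(): the state, without advancing time (a new reading comes with each control period).
- cams.camera(name): name is "scene" or "top" or "wrist"; returns the picture (480x640x3 uint8, blue, green, red); there is no depth.
- cams.calibration(name): a dict with "fx", "fy", "cx", "cy" (pixels), "k1" (the pictures are not rectified: a ray, as slopes to the right and down, at radius r is drawn at 1 + k1 r^2 times it, then the intrinsics apply), "world_from_camera" (4x4, takes a point from camera to world coordinates); the wrist camera has in their place "tool_from_camera" (4x4, takes a point from camera to tool coordinates, whose origin is the TCP and whose axes are the flange's). Camera axes: x right, y up, looking along -z (the intrinsics and any distortion apply to the point x, -y, -z); pixel columns grow to the right and rows downward; lengths in m; the calibration is good to about 2 mm. A picture is of the moment at which its call begins: read the wrist's pose just before it. calibration takes no time and is no camera call.
- manip.hand_in(): hands the job in; it is judged then, once.
The state is a dict: "clock": time; "joint_pos": joint angles; "joint_velocities": joint speeds; "tau": joint torques, N m; "position": TCP position; "ee_rot": TCP orientation; "ft_force": force on the tool from outside, world axes, zero at the start; "torque": the same for the moment, N m; "grip_width": opening from 0.0 (shut) to 1.0 (fully open); "grasp_force": force on a finger pad.
Only numpy, scipy, OpenCV 4.12 (cv2) and the standard library are available. Lean on these libraries where they do the work, as an engineer would, in place of code of your own. Each camera call takes 0.05 s, during which the arm holds its last target. There are 200 camera calls.

## Working session

There is one attempt and no reset: what is moved stays moved. The work goes in short steps, Python scripts to look and compute and a tool call to move; the robot and the scene stay as the last step left them, time stands still between calls to the robot, and variables do not carry over. Pictures are saved under pics/ and viewed, at most 10 in all, crops included, and the job is handed in when it is done.

```bash
ls; mkdir -p pics
```

Create h.py:
```python
import numpy as np, cv2
from workcell import manip, cams
from scipy.spatial.transform import Rotation as R
def T(name,obs=None):
    c=cams.calibration(name)
    if name!='wrist': return c,np.array(c['world_from_camera'])
    o=obs or manip.get_obs(); M=np.eye(4); M[:3,:3]=R.from_quat(o['ee_rot']).as_matrix(); M[:3,3]=o['position']
    return c,M@np.array(c['tool_from_camera'])
def ray(name,u,v,obs=None):
    c,M=T(name,obs); K=np.array([[c['fx'],0,c['cx']],[0,c['fy'],c['cy']],[0,0,1.]])
    p=cv2.undistortPoints(np.array([[[u,v]]],float),K,np.array([c['k1'],0,0,0,0.]))[0,0]
    d=M[:3,:3]@np.array([p[0],-p[1],-1]); return M[:3,3],d
def hit(name,u,v,z,obs=None):
    o,d=ray(name,u,v,obs); return o+d*(z-o[2])/d[2]
def proj(name,P,obs=None):
    c,M=T(name,obs); q=np.linalg.inv(M)@np.append(P,1); x,y=q[0]/-q[2],-q[1]/-q[2]
    s=1+c['k1']*(x*x+y*y); return c['fx']*x*s+c['cx'],c['fy']*y*s+c['cy']
```

Run:
```python
from h import *
for n in('top','scene','wrist'): cv2.imwrite(f'pics/{n}0.png',cams.camera(n))
o=manip.get_obs(); print(o['position'],o['ee_rot'],manip.grasp_offset,o['clock'])
for n in('top','scene'): print(n,T(n)[1].round(3).tolist())
```

```text
pics
workcell.py
[0.19519467 0.59343854 0.23071643] [ 1.58223596e-01  9.87403169e-01 -5.21923484e-04 -6.24921556e-05] 0.0187 0.15
top [[0.003, 0.993, -0.122, 0.417], [-1.0, 0.001, -0.012, -0.001], [-0.012, 0.122, 0.992, 1.352], [0.0, 0.0, 0.0, 1.0]]
scene [[-0.678, -0.623, 0.392, 0.999], [0.735, -0.575, 0.359, 0.38], [0.002, 0.531, 0.847, 1.039], [0.0, 0.0, 0.0, 1.0]]
```

View pics/top0.png

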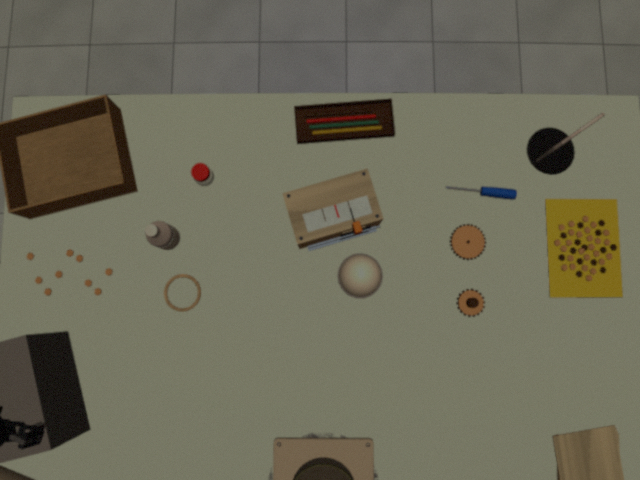

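View pics/scene0.png

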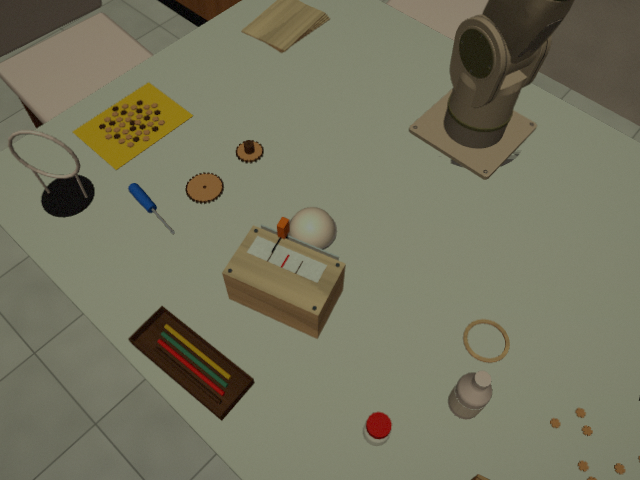

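The top view shows the gear (471,303), dome (360,275), tab (357,227) and box front running from about (300,245) to (380,215). In the scene view, they're at about: gear (250,150), dome (312,228), tab (283,228).

Create m.py:
```python
from h import *
from scipy.optimize import least_squares
def blob(img,m,box):
    x0,y0,x1,y1=box; k=np.zeros(m.shape,np.uint8); k[y0:y1,x0:x1]=m[y0:y1,x0:x1]
    n,l,s,c=cv2.connectedComponentsWithStats(k); i=1+np.argmax(s[1:,4]); return (l==i).astype(np.uint8),s[i],c[i]
def circ(k):
    cs,_=cv2.findContours(k,cv2.RETR_EXTERNAL,cv2.CHAIN_APPROX_NONE); c=max(cs,key=cv2.contourArea)
    return cv2.fitEllipse(cv2.convexHull(c))
def tri(a,b):
    A=[];B=[]
    for o,d in(a,b):
        d=d/np.linalg.norm(d);P=np.eye(3)-np.outer(d,d);A.append(P);B.append(P@o)
    return np.linalg.lstsq(np.vstack(A),np.hstack(B),rcond=None)[0]
```

Run:
```python
from m import *
C={}
for n,gb,db,tb in(('top',(450,285,492,322),(330,245,390,305),(345,215,370,240)),('scene',(230,132,270,168),(286,200,342,255),(272,212,294,242))):
    im=cv2.imread(f'pics/{n}0.png'); hsv=cv2.cvtColor(im,cv2.COLOR_BGR2HSV); h,s,v=cv2.split(hsv)
    print(n,'cloth',hsv[330,420] if n=='top' else hsv[100,350],'dome',hsv[275,360] if n=='top' else hsv[228,312])
    g=((h<18)&(s>75)).astype(np.uint8); k,st,c=blob(im,g,gb); e=circ(k); print('gear',st,e)
    print(' gear disc',hit(n,*e[0],.008), 'size', [np.linalg.norm(hit(n,e[0][0]+x,e[0][1],.008)-hit(n,e[0][0],e[0][1],.008))*2000 for x in (e[1][1]/2,)])
    hb=((v<60)).astype(np.uint8)
    d=((h<28)&(s<85)&(v>90)).astype(np.uint8); k,st,c=blob(im,d,db); e=circ(k);print('dome',st,e, hit(n,*e[0],.005)); C[n,'d']=ray(n,*e[0])
    t=((h<14)&(s>190)&(v>100)).astype(np.uint8); k,st,c=blob(im,t,tb);print('tab',st,c,hit(n,*c,.132)); C[n,'t']=ray(n,*c)
    x0,y0,x1,y1=gb; 
    C[n]=np.hstack([cv2.resize(im[b[1]-5:b[1]+65,b[0]-20:b[0]+60],None,fx=4,fy=4,interpolation=cv2.INTER_CUBIC) for b in(gb,tb)])
for q in'dt': print(q,tri(C['top',q],C['scene',q]))
cv2.imwrite('pics/c1.png',cv2.convertScaleAbs(np.vstack([C['top'],C['scene']]),alpha=1.5))
```

```text
top cloth [ 34  46 121] dome [ 37  25 132]
gear [458 289  26  27 536] ((470.3793640136719, 302.2446594238281), (25.689006805419922, 26.894054412841797), 131.62351989746094)
 gear disc [ 0.4285646  -0.34901279  0.008     ] size [np.float64(64.11159580932224)]
dome [ 336  253   48   40 1052] ((360.19952392578125, 273.18035888671875), (41.37077713012695, 48.676841735839844), 107.31732177734375) [ 0.49739563 -0.08880149  0.005     ]
tab [355 225   7   7  23] [357.86956522 228.47826087] [ 0.58702423 -0.07606481  0.132     ]
scene cloth [ 34  41 132] dome [ 42  22 151]
gear [236 140  27  22 448] ((249.121337890625, 150.67678833007812), (21.46695899963379, 26.688922882080078), 84.24563598632812)
 gear disc [ 0.43133803 -0.34496567  0.008     ] size [np.float64(63.55674805361891)]
dome [288 207  46  41 957] ((310.84710693359375, 227.13128662109375), (41.147090911865234, 46.416629791259766), 95.9018325805664) [ 0.49099533 -0.08980121  0.005     ]
tab [277 217  12  21 103] [281.55339806 225.40776699] [ 0.58859198 -0.07604622  0.132     ]
d [ 0.49604658 -0.08705734  0.01372928]
t [ 0.58754898 -0.07654083  0.13023377]
```

View pics/c1.png

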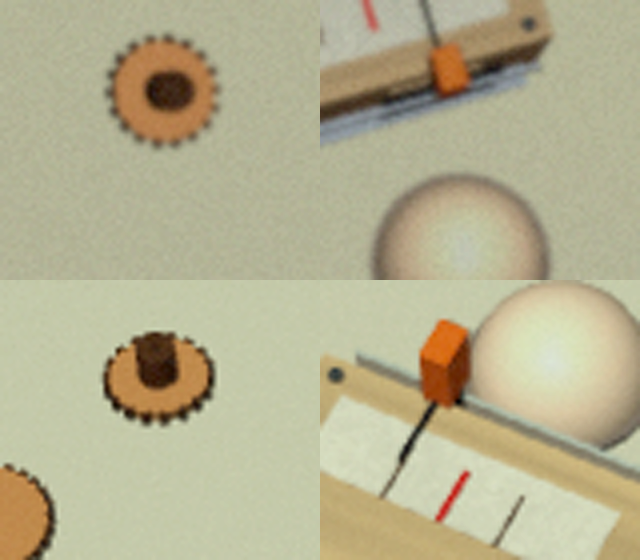

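The crops confirm the gear hub-up on the right, and the shutter closed with the red half line to the left of the pointer (box yaw ≈ +0.26 rad). I'll move to look from above the dome with the wrist camera, yaw aligned to the box.

Create to.py:
```python
import sys; from h import *
# print shift in tool axes to each world TCP x,y,z target given
o=manip.get_obs(); r=R.from_quat(o['ee_rot']); p=np.array(o['position'])
yv=r.as_matrix()[:,1]; print('tool yaw of y-axis from +y',np.arctan2(-yv[0],yv[1]).round(4),p.round(4))
for a in sys.argv[1:]: print(a,(r.inv().apply(np.array(eval(a))-p)).round(4))
```

```bash
python3 to.py '(.40,.25,.26)' '(.46,-.08,.28)'; python3 -c "
from h import *
print(np.array(cams.calibration('wrist')['tool_from_camera']).round(3),cams.calibration('wrist')['fx'])"
```

```text
tool yaw of y-axis from +y -0.3178 [0.1952 0.5934 0.2307]
(.40,.25,.26) [-0.3019 -0.2623 -0.029 ]
(.46,-.08,.28) [-0.462  -0.557  -0.0487]
[[-0.     0.948  0.317  0.082]
 [ 1.     0.     0.    -0.   ]
 [ 0.     0.317 -0.948 -0.144]
 [ 0.     0.     0.     1.   ]] 417.85454968396033
```

Careful with the scale: shifts go in shares of 0.75 m and turns go in shares of pi rad. That gives: -0.557 m is -0.7427, -0.46 m is -0.6133, -0.577 rad is -0.1837.

>>> {"api": "shift_gripper", "payload": {
  "rows": [
    [[0, 0, -0.0318, -0.0533, -0.0533, -0.04, 1], [0, 0, -0.0637, -0.1067, -0.0933, -0.04, 1], [0, 0, -0.0955, -0.16, -0.1467, -0.04, 1], [0, 0, -0.1273, -0.2267, -0.2, -0.04, 1], [0, 0, -0.1592, -0.28, -0.24, -0.04, 1], [0, 0, -0.1837, -0.3333, -0.2933, -0.04, 1], [0, 0, -0.1837, -0.4, -0.3467, -0.0533, 1], [0, 0, -0.1837, -0.4533, -0.4133, -0.0667, 1], [0, 0, -0.1837, -0.4933, -0.48, -0.0667, 1], [0, 0, -0.1837, -0.5333, -0.5467, -0.0667, 1], [0, 0, -0.1837, -0.56, -0.6133, -0.0667, 1], [0, 0, -0.1837, -0.5867, -0.68, -0.0667, 1], [0, 0, -0.1837, -0.616, -0.7427, -0.0667, 1], [0, 0, -0.1837, -0.616, -0.7427, -0.0667, 1], [0, 0, -0.1837, -0.616, -0.7427, -0.0667, 1], [0, 0, -0.1837, -0.616, -0.7427, -0.0667, 1]]
  ],
  "clamp_n": 30
}}

```text
clock: 2.15
position: [0.4601, -0.0786, 0.2811]
ee_rot: [-0.13, 0.991, 0.0, -0.0]
ft_force: [-0.3, -0.1, 1.1]
grip_width: 1.0
grasp_force: 0.0
```

Run:
```python
from h import *
o=manip.get_obs(); cv2.imwrite('pics/w1.png',cams.camera('wrist')); import json
json.dump({k:np.array(o[k]).tolist() for k in('position','ee_rot')},open('w1.json','w'))
print(np.abs(o['joint_velocities']).max(), o['joint_pos'])
```

```bash
python3 to.py '(.43,-.347,.2)'
```

```text
0.003823465826094969 [-0.52151836 -0.08442653  0.5659052   1.80606703  0.04569067  1.40741715
  1.86733686]
tool yaw of y-axis from +y 0.2612 [ 0.4601 -0.0786  0.2812]
(.43,-.347,.2) [ 0.0984 -0.2515  0.0812]
```

View pics/w1.png

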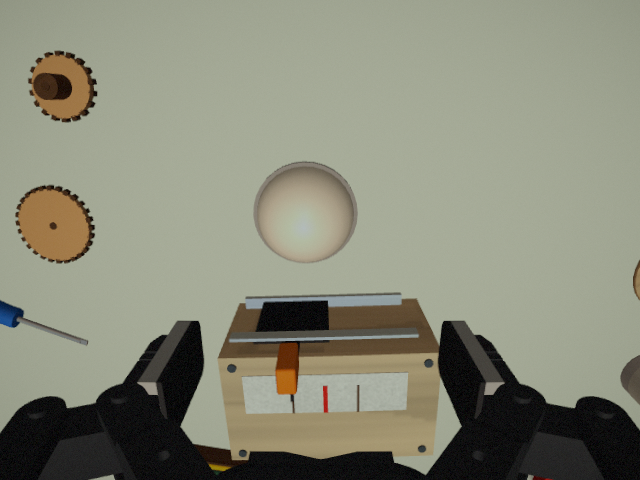

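The wrist view shows the dome at (305,212), gear at (63,87), tab at (288,370), pointer over the thin line at (292,403) and the red line at (325,400). The box is square to the view.

Run:
```python
from m import *; import json
o=json.load(open('w1.json')); im=cv2.imread('pics/w1.png'); lab=cv2.cvtColor(im,cv2.COLOR_BGR2LAB).astype(int); hsv=cv2.cvtColor(im,cv2.COLOR_BGR2HSV); h,s,v=cv2.split(hsv)
a=lab[...,1]; print('a',a[212,305],a[150,450],a[212,262],a[250,340])
d=(a>(a[150,450]+130)/2).astype(np.uint8); d=cv2.morphologyEx(d,cv2.MORPH_OPEN,np.ones((3,3)))
k,st,c=blob(im,d,(235,145,380,285)); e=circ(k); print('dome',st,e,hit('wrist',*e[0],.005,o))
diff=(np.abs(lab-np.median(lab[100:140,250:400].reshape(-1,3),0)).sum(2)>14).astype(np.uint8)
k,st,c=blob(im,diff,(235,145,380,285)); e=circ(k); print('dome all',st,e,hit('wrist',*e[0],.005,o))
g=((h<18)&(s>75)).astype(np.uint8); k,st,c=blob(im,g,(20,40,110,130)); e=circ(k); print('gear',st,e,hit('wrist',*e[0],.008,o))
r=(((h<5)|(h>172))&(s>150)&(v>80)).astype(np.uint8); k,st,c=blob(im,r,(310,375,340,425)); print('red',st,c,hit('wrist',*c,.109,o))
t=((h>5)&(h<14)&(s>190)&(v>60)).astype(np.uint8); k,st,c=blob(im,t,(265,330,310,405)); print('tab',st,c)
print(v[340:400:4,288]); 
q=v[360:398,288]
for x,y in((232,368),(429,363),(242,454),(422,449)):
    b=(v[y-7:y+8,x-7:x+8]<70); m=cv2.moments(b.astype(np.uint8),True); u=(x-7+m['m10']/m['m00'],y-7+m['m01']/m['m00']); print('screw',u,hit('wrist',*u,.108,o))
cv2.imwrite('pics/c2.png',cv2.resize(im[330:420,250:370],None,fx=5,fy=5,interpolation=cv2.INTER_CUBIC))
```

```text
a 122 122 128 124
dome [ 254  162  103  101 5308] ((305.15496826171875, 211.9202423095703), (100.70703125, 103.67764282226562), 100.78974914550781) [ 0.49004979 -0.08705163  0.005     ]
dome all [ 253  161  105  102 4650] ((305.1408386230469, 211.73388671875), (102.26303100585938, 104.39496612548828), 97.36473846435547) [ 0.48986066 -0.08711492  0.005     ]
gear [  29   51   68   71 3423] ((62.1888313293457, 86.01458740234375), (64.76118469238281, 73.56574249267578), 144.3347625732422) [ 0.42690755 -0.3473611   0.008     ]
red [323 386   5  26  99] [325.02020202 398.52525253] [ 0.63017316 -0.02891616  0.109     ]
tab [276 343  23  48 592] [288.24155405 358.52364865]
[160  96  98  97  98  98  97 106 175 177 178 178 176 176 174]
screw (231.26, 367.94) [ 0.62053672 -0.11897144  0.108     ]
screw (428.15686274509807, 362.62745098039215) [0.56966903 0.05059697 0.108     ]
screw (242.75342465753425, 456.06849315068496) [ 0.72099237 -0.08895149  0.108     ]
screw (421.47058823529414, 448.4117647058824) [0.66620853 0.07950119 0.108     ]
```

View pics/c2.png

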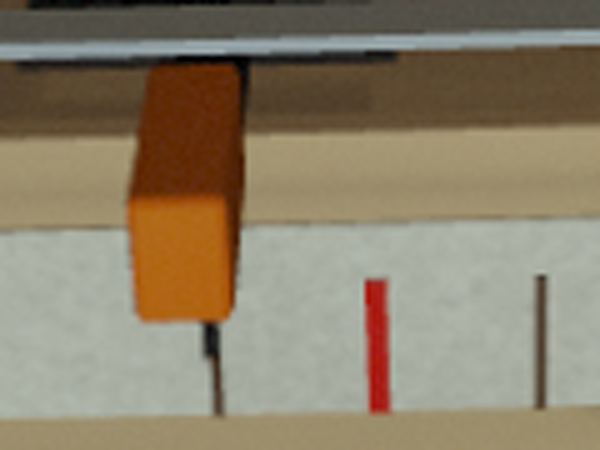

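Run:
```python
from m import *; import json
o=json.load(open('w1.json'))
t=hit('wrist',286.3,381.2,.152,o); r=np.array([.6302,-.0289])
for a in(.26,.29,.305): y=np.array([-np.sin(a),np.cos(a)]); print(t.round(4),a,(r-t[:2])@y)
for n in('top','scene'): print(n,proj(n,t),proj(n,[*t[:2],.112]))
im=cv2.imread('pics/top0.png'); lab=cv2.cvtColor(im,cv2.COLOR_BGR2LAB).astype(int)
for n,b in(('top',(330,245,395,305)),):
    d=(np.abs(lab-np.median(lab[320:350,380:440].reshape(-1,3),0)).sum(2)>14).astype(np.uint8); k,st,c=blob(im,d,b); e=circ(k); print(st,e,hit(n,*e[0],.005))
```

```bash
python3 to.py '(.43,-.347,.2)'
```

```text
[ 0.588  -0.0722  0.152 ] 0.26 0.03103193341507661
[ 0.588  -0.0722  0.152 ] 0.29 0.029460369207913825
[ 0.588  -0.0722  0.152 ] 0.305 0.02866455563449154
top (np.float64(356.6471307790538), np.float64(226.7387982943274)) (np.float64(355.583622525619), np.float64(229.2880032607344))
scene (np.float64(282.7573829109903), np.float64(220.42087976372284)) (np.float64(283.6193328705078), np.float64(232.07309665959517))
[ 337  253   46   46 1021] ((359.6885986328125, 275.46710205078125), (45.70527267456055, 46.02728271484375), 91.45108032226562) [ 0.4919567  -0.08755397  0.005     ]
tool yaw of y-axis from +y 0.2612 [ 0.4601 -0.0786  0.2812]
(.43,-.347,.2) [ 0.0984 -0.2515  0.0812]
```

In the tool's units: -0.251 m is -0.3347, -0.15 m is -0.2, -0.03 rad is -0.0095.

>>> {"api": "shift_gripper", "payload": {
  "rows": [
    [[0, 0, -0.0095, 0.0267, -0.0667, 0.0267, 1], [0, 0, -0.0095, 0.0533, -0.1333, 0.0533, 1], [0, 0, -0.0095, 0.08, -0.2, 0.0933, 1], [0, 0, -0.0095, 0.1067, -0.2667, 0.1333, 1], [0, 0, -0.0095, 0.1307, -0.3347, 0.1733, 1], [0, 0, -0.0095, 0.1307, -0.3347, 0.1867, 1], [0, 0, -0.0095, 0.1307, -0.3347, 0.1867, 1], [0, 0, -0.0095, 0.1307, -0.3347, 0.1867, 1]]
  ]
}}

```text
clock: 3.2
position: [0.4305, -0.3465, 0.1419]
ee_rot: [-0.145, 0.989, 0.0, 0.0]
ft_force: [-0.4, 0.6, 1.2]
grip_width: 0.997
grasp_force: 0.0
```

Run:
```python
from m import *
o=manip.get_obs(); im=cams.camera('wrist'); cv2.imwrite('pics/w2.png',im)
h,s,v=cv2.split(cv2.cvtColor(im,cv2.COLOR_BGR2HSV)); u=proj('wrist',[.429,-.347,.008],o); print(u)
b=[int(u[0])-90,int(u[1])-90,int(u[0])+90,int(u[1])+90]; b[3]=min(b[3],480)
k,st,c=blob(im,((h<18)&(s>75)).astype(np.uint8),b); e=circ(k); print(st,e,hit('wrist',*e[0],.008,o))
```

```bash
python3 to.py
```

```text
(np.float64(320.55725295474565), np.float64(223.47558766305676))
[ 270  173   97   94 5662] ((318.34893798828125, 219.60940551757812), (93.72997283935547, 96.34928894042969), 92.7615966796875) [ 0.42678097 -0.34925301  0.008     ]
tool yaw of y-axis from +y 0.2921 [ 0.4309 -0.3462  0.1422]
```

View pics/w2.png

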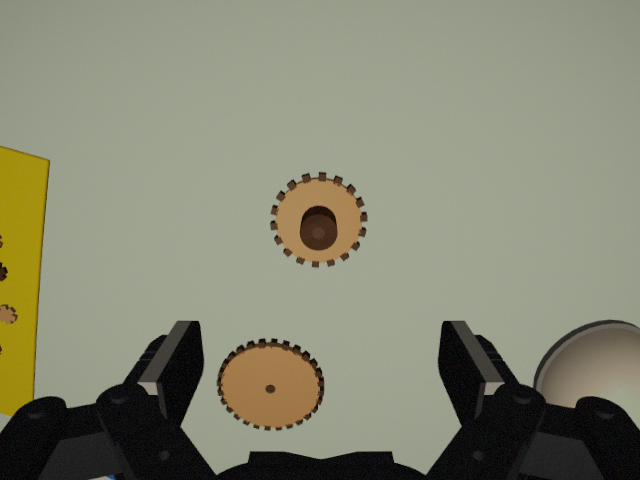

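The gear sits at (318,220) in the wrist view, hub up, giving (0.427, −0.349), which agrees with the other views.

```bash
python3 to.py '(.4272,-.3490,.012)' '(.4272,-.3490,.2)'
```

```text
tool yaw of y-axis from +y 0.2921 [ 0.4309 -0.3462  0.1422]
(.4272,-.3490,.012) [ 0.0045 -0.0015  0.1302]
(.4272,-.3490,.2) [ 0.0043 -0.0016 -0.0578]
```

In the tool's units: 0.13 m is 0.1733, 0.1 m is 0.1333.

>>> {"api": "shift_gripper", "payload": {
  "rows": [
    [[0, 0, 0, 0.006, -0.002, 0.0667, 1], [0, 0, 0, 0.006, -0.002, 0.1333, 1], [0, 0, 0, 0.006, -0.002, 0.1733, 0.7], [0, 0, 0, 0.006, -0.002, 0.1733, 0.5], [0, 0, 0, 0.006, -0.002, 0.1733, 0.3], [0, 0, 0, 0.006, -0.002, 0.1733, 0.1], [0, 0, 0, 0.006, -0.002, 0.1733, 0], [0, 0, 0, 0.006, -0.002, 0.1733, 0], [0, 0, 0, 0.006, -0.002, 0.1733, 0], [0, 0, 0, 0.006, -0.002, 0.1733, 0]]
  ],
  "clamp_n": 30
}}

```text
clock: 4.5
position: [0.4274, -0.3505, 0.0134]
ee_rot: [-0.144, 0.99, -0.001, 0.001]
ft_force: [-0.6, 1.5, 8.7]
grip_width: 0.27
grasp_force: 29.4
```

```bash
python3 to.py
```

```text
tool yaw of y-axis from +y 0.29 [ 0.4274 -0.3505  0.0134]
```

In the tool's units: -0.12 m is -0.16, -0.08 m is -0.1067.

>>> {"api": "shift_gripper", "payload": {
  "rows": [
    [[0, 0, 0, 0, 0, -0.04, 0], [0, 0, 0, 0, 0, -0.1067, 0], [0, 0, 0, 0, 0, -0.16, 0], [0, 0, 0, 0, 0, -0.16, 0]]
  ]
}}

```text
clock: 5.0
position: [0.4279, -0.3515, 0.1358]
ee_rot: [-0.144, 0.99, -0.002, 0.003]
ft_force: [0.1, 0.4, -0.6]
grip_width: 0.265
grasp_force: 29.7
```

```bash
python3 to.py '(.4905,-.0872,.134)' '(.4905,-.0872,.0685)'
```

```text
tool yaw of y-axis from +y 0.2894 [ 0.4279 -0.3515  0.1358]
(.4905,-.0872,.134) [-0.1354  0.2354  0.0013]
(.4905,-.0872,.0685) [-0.135   0.2358  0.0668]
```

In the tool's units: 0.2355 m is 0.314, -0.12 m is -0.16.

>>> {"api": "shift_gripper", "payload": {
  "rows": [
    [[0, 0, 0, -0.0267, 0.04, 0, 0], [0, 0, 0, -0.06, 0.1, 0, 0], [0, 0, 0, -0.0933, 0.16, 0, 0], [0, 0, 0, -0.1267, 0.22, 0, 0], [0, 0, 0, -0.16, 0.2733, 0, 0], [0, 0, 0, -0.18, 0.314, 0, 0], [0, 0, 0, -0.18, 0.314, 0, 0], [0, 0, 0, -0.18, 0.314, 0, 0], [0, 0, 0, -0.18, 0.314, 0, 0]]
  ]
}}

```text
clock: 6.12
position: [0.4878, -0.0871, 0.1312]
ee_rot: [-0.143, 0.99, -0.0, -0.0]
ft_force: [0.1, 0.2, -1.3]
grip_width: 0.27
grasp_force: 29.7
```

Run:
```python
from m import *
o=manip.get_obs(); im=cams.camera('wrist'); t=cams.camera('top'); cv2.imwrite('pics/w3.png',im); cv2.imwrite('pics/t3.png',t)
h,s,v=cv2.split(cv2.cvtColor(im,cv2.COLOR_BGR2HSV)); u=proj('wrist',[*np.array(o['position'])[:2],o['position'][2]-.005],o); print(u)
k=((h<18)&(s>75)).astype(np.uint8); k[:int(u[1])-110]=0
k,st,c=blob(im,k,(200,100,440,480)); e=circ(k); zt=o['position'][2]-.0134+.008; print(st,e,hit('wrist',*e[0],zt,o))
s3=cams.camera('scene'); f=lambda i,x,y: cv2.resize(i[y-40:y+40,x-50:x+50],None,fx=4,fy=4)
cv2.imwrite('pics/c3.png',np.vstack([np.hstack([f(t,360,275),f(s3,312,220)]),cv2.resize(im,(800,600))[300:580]]))
```

```bash
python3 to.py '(.4905,-.0872,.0685)'
```

```text
(np.float64(320.7957110916306), np.float64(316.90545504236854))
[  239   236   165   193 13786] ((326.2854919433594, 326.5002746582031), (159.61294555664062, 196.61441040039062), 152.50672912597656) [ 0.49157008 -0.08366334  0.12582489]
tool yaw of y-axis from +y 0.2879 [ 0.4879 -0.0867  0.1313]
(.4905,-.0872,.0685) [-0.0024 -0.0012  0.0628]
```

View pics/c3.png

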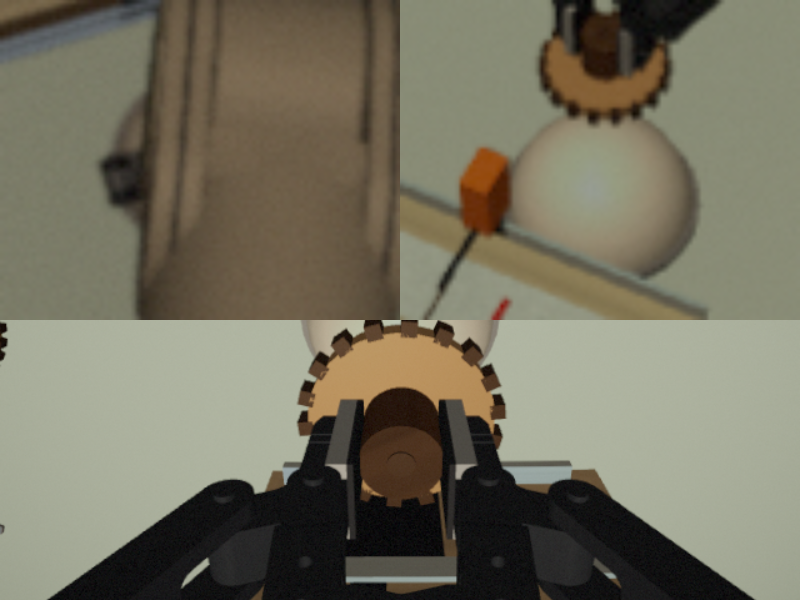

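The gear is held level and central between the pads above the dome; its hub top shows at about full-frame pixel (321,352).

Run:
```python
from h import *
o=manip.get_obs(); print([hit('wrist',320.8,v,o['position'][2]+.0186,o).round(4).tolist() for v in (350,352,354)], o['position'])
```

```bash
python3 to.py '(.4905,-.0872,.0690)'
```

```text
[[0.4879, -0.0867, 0.1499], [0.4887, -0.0865, 0.1499], [0.4895, -0.0863, 0.1499]] [ 0.48789676 -0.08670773  0.13125639]
tool yaw of y-axis from +y 0.2879 [ 0.4879 -0.0867  0.1313]
(.4905,-.0872,.0690) [-0.0024 -0.0012  0.0623]
```

In the tool's units: 0.06 m is 0.08, -0.002 m is -0.0027.

>>> {"api": "shift_gripper", "payload": {
  "rows": [
    [[0, 0, 0, -0.0027, -0.0013, 0.0267, 0], [0, 0, 0, -0.0027, -0.0013, 0.0533, 0], [0, 0, 0, -0.0027, -0.0013, 0.0693, 0], [0, 0, 0, -0.0027, -0.0013, 0.076, 0], [0, 0, 0, -0.0027, -0.0013, 0.0787, 0], [0, 0, 0, -0.0027, -0.0013, 0.08, 0], [0, 0, 0, -0.0027, -0.0013, 0.08, 0], [0, 0, 0, -0.0027, -0.0013, 0.08, 0]]
  ]
}}

```text
clock: 7.28
position: [0.4904, -0.0864, 0.0715]
ee_rot: [-0.144, 0.99, -0.0, 0.0]
ft_force: [0.6, -0.4, -0.9]
grip_width: 0.266
grasp_force: 29.7
```

```bash
python3 to.py '(.4903,-.0872,.0690)'
```

```text
tool yaw of y-axis from +y 0.2892 [ 0.4904 -0.0864  0.0715]
(.4903,-.0872,.0690) [ 0.0003 -0.0008  0.0025]
```

In the tool's units: 0.002 m is 0.0027, 0.001 m is 0.0013.

>>> {"api": "shift_gripper", "payload": {
  "rows": [
    [[0, 0, 0, 0, -0.0007, 0.0013, 0], [0, 0, 0, 0, -0.0007, 0.0027, 0], [0, 0, 0, 0, -0.0007, 0.0027, 0], [0, 0, 0, 0, -0.0007, 0.0027, 0]]
  ]
}}

```text
clock: 7.78
position: [0.4904, -0.0868, 0.0693]
ee_rot: [-0.144, 0.99, 0.0, 0.0]
ft_force: [-0.5, -0.1, -1.1]
grip_width: 0.268
grasp_force: 29.7
```

In the tool's units: 0.001 m is 0.0013, 0.0005 m is 0.0007.

>>> {"api": "shift_gripper", "payload": {
  "rows": [
    [[0, 0, 0, 0, 0, 0.0007, 0], [0, 0, 0, 0, 0, 0.0013, 0], [0, 0, 0, 0, 0, 0.0013, 0], [0, 0, 0, 0, 0, 0.0013, 0]]
  ]
}}

```text
clock: 8.28
position: [0.4905, -0.0868, 0.0684]
ee_rot: [-0.144, 0.99, 0.0, 0.0]
ft_force: [-0.2, 0.4, 1.3]
grip_width: 0.266
grasp_force: 29.9
```

Contact felt; now open gently.

>>> {"api": "shift_gripper", "payload": {
  "rows": [
    [[0, 0, 0, 0, 0, 0, 0.27], [0, 0, 0, 0, 0, 0, 0.28], [0, 0, 0, 0, 0, 0, 0.29], [0, 0, 0, 0, 0, 0, 0.30], [0, 0, 0, 0, 0, 0, 0.32], [0, 0, 0, 0, 0, 0, 0.35], [0, 0, 0, 0, 0, 0, 0.4], [0, 0, 0, 0, 0, 0, 0.5], [0, 0, 0, 0, 0, 0, 0.6], [0, 0, 0, 0, 0, 0, 0.6], [0, 0, 0, 0, 0, 0, 0.6], [0, 0, 0, 0, 0, 0, 0.6]]
  ],
  "clamp_n": 20
}}

```text
clock: 9.78
position: [0.4904, -0.0868, 0.0683]
ee_rot: [-0.144, 0.99, 0.0, 0.0]
ft_force: [0.4, 0.4, -0.3]
grip_width: 0.595
grasp_force: 0.0
```

Run:
```python
from m import *
im=cams.camera('wrist'); s3=cams.camera('scene'); f=lambda i,x,y: cv2.resize(i[y-40:y+40,x-50:x+50],None,fx=4,fy=4)
cv2.imwrite('pics/c4.png',np.hstack([f(s3,312,220),cv2.resize(im[160:480,120:520],None,fx=1,fy=1)]))
```

```text
(no output)
```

View pics/c4.png

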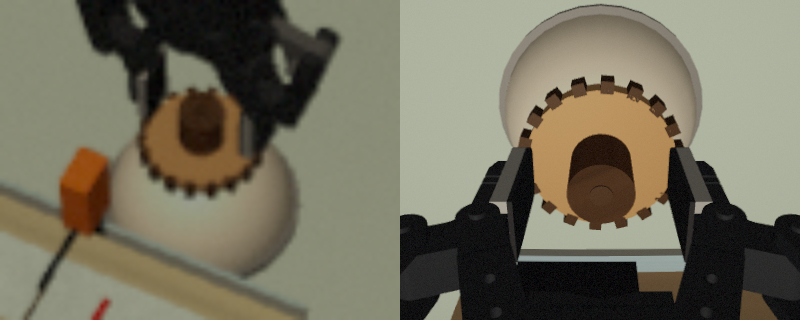

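The gear stands level on the dome, with the fingers clear of the hub on both sides. Rise straight up, then check it.

In the tool's units: -0.14 m is -0.1867, -0.1 m is -0.1333.

>>> {"api": "shift_gripper", "payload": {
  "rows": [
    [[0, 0, 0, 0, 0, -0.0067, 0.6], [0, 0, 0, 0, 0, -0.0267, 0.6], [0, 0, 0, 0, 0, -0.0667, 0.6], [0, 0, 0, 0, 0, -0.1333, 0.6], [0, 0, 0, 0, 0, -0.1867, 0.6], [0, 0, 0, 0, 0, -0.1867, 0.6], [0, 0, 0, 0, 0, -0.1867, 0.6]]
  ]
}}

```text
clock: 10.75
position: [0.4902, -0.0868, 0.2084]
ee_rot: [-0.144, 0.99, 0.0, 0.0]
ft_force: [0.6, -0.3, 0.0]
grip_width: 0.599
grasp_force: 0.0
```

Run:
```python
from m import *
o=manip.get_obs(); im=cams.camera('wrist'); cv2.imwrite('pics/w5.png',im)
h,s,v=cv2.split(cv2.cvtColor(im,cv2.COLOR_BGR2HSV)); u=proj('wrist',[.4905,-.0872,.063],o);print(u)
k,st,c=blob(im,((h<18)&(s>75)).astype(np.uint8),[int(u[0])-90,int(u[1])-80,int(u[0])+90,int(u[1])+80]); e=circ(k); print(st,e,hit('wrist',*e[0],.063,o))
```

```bash
python3 to.py '(.588,-.0722,.20)' '(.588,-.0722,.13)'
```

```text
(np.float64(319.99717242685284), np.float64(221.5600556880286))
[ 280  176   88   91 4248] ((320.7922668457031, 221.1142120361328), (90.33586120605469, 92.33477020263672), 97.89384460449219) [ 0.49001843 -0.0867471   0.063     ]
tool yaw of y-axis from +y 0.2891 [ 0.4899 -0.0868  0.2077]
(.588,-.0722,.20) [-0.0982 -0.014   0.0076]
(.588,-.0722,.13) [-0.0983 -0.014   0.0776]
```

View pics/w5.png

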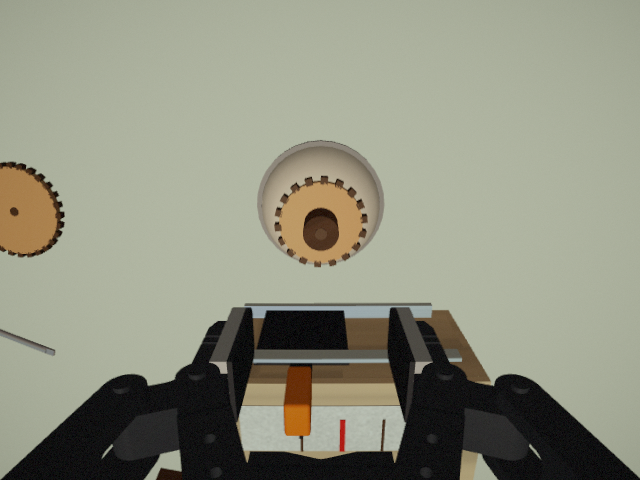

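The gear is balanced within 1 mm of the dome's top. The tab's top face is at about (298,419) and lies between the fingers' sides.

Run:
```python
from h import *
o=manip.get_obs(); print(hit('wrist',298.5,419,.152,o))
```

```text
[ 0.58643776 -0.07192075  0.152     ]
```

>>> {"api": "shift_gripper", "payload": {
  "rows": [
    [[0, 0, 0, -0.04, -0.0067, 0, 0.6], [0, 0, 0, -0.0933, -0.0133, 0, 0.6], [0, 0, 0, -0.1307, -0.0187, 0, 0.6], [0, 0, 0, -0.1307, -0.0187, 0.04, 0.6], [0, 0, 0, -0.1307, -0.0187, 0.0867, 0.6], [0, 0, 0, -0.1307, -0.0187, 0.1133, 0.6], [0, 0, 0, -0.1307, -0.0187, 0.1133, 0.6], [0, 0, 0, -0.1307, -0.0187, 0.1133, 0.6]]
  ]
}}

```text
clock: 11.8
position: [0.5885, -0.0723, 0.1238]
ee_rot: [-0.144, 0.99, 0.0, 0.0]
ft_force: [0.1, 0.1, -0.4]
grip_width: 0.598
grasp_force: 0.0
```

```bash
python3 to.py '(.588,-.0722,.122)'
```

```text
tool yaw of y-axis from +y 0.2891 [ 0.5885 -0.0723  0.1238]
(.588,-.0722,.122) [0.0005 0.0003 0.0018]
```

>>> {"api": "shift_gripper", "payload": {
  "rows": [
    [[0, 0, 0, 0, 0, 0, 0.45], [0, 0, 0, 0, 0, 0, 0.3], [0, 0, 0, 0, 0, 0, 0.2], [0, 0, 0, 0, 0, 0, 0.1], [0, 0, 0, 0, 0, 0, 0], [0, 0, 0, 0, 0, 0, 0], [0, 0, 0, 0, 0, 0, 0]]
  ],
  "clamp_n": 40
}}

```text
clock: 12.68
position: [0.5886, -0.0725, 0.1237]
ee_rot: [-0.144, 0.99, -0.0, 0.0]
ft_force: [-0.1, -0.8, 5.3]
grip_width: 0.181
grasp_force: 40.7
```

```bash
python3 to.py
```

```text
tool yaw of y-axis from +y 0.2891 [ 0.5886 -0.0725  0.1237]
```

In the tool's units: 0.03 m is 0.04, 0.029 m is 0.0387.

>>> {"api": "shift_gripper", "payload": {
  "rows": [
    [[0, 0, 0, 0, 0.004, 0, 0], [0, 0, 0, 0, 0.0093, 0, 0], [0, 0, 0, 0, 0.0147, 0, 0], [0, 0, 0, 0, 0.02, 0, 0], [0, 0, 0, 0, 0.0253, 0, 0], [0, 0, 0, 0, 0.0307, 0, 0], [0, 0, 0, 0, 0.0347, 0, 0], [0, 0, 0, 0, 0.0373, 0, 0], [0, 0, 0, 0, 0.0387, 0, 0], [0, 0, 0, 0, 0.04, 0, 0], [0, 0, 0, 0, 0.04, 0, 0], [0, 0, 0, 0, 0.04, 0, 0], [0, 0, 0, 0, 0.04, 0, 0]]
  ]
}}

```text
clock: 14.3
position: [0.5803, -0.045, 0.1237]
ee_rot: [-0.144, 0.99, -0.001, 0.001]
ft_force: [1.8, -6.0, 3.3]
grip_width: 0.18
grasp_force: 40.6
```

Run:
```python
from m import *
o=manip.get_obs(); d=np.array(o['position'])-[.5886,-.0725,.1237]; print('moved',d@[-.285,.9585,0])
im=cams.camera('wrist'); s3=cams.camera('scene'); f=cv2.resize(s3[190:290,240:360],(480,400),interpolation=cv2.INTER_CUBIC)
cv2.imwrite('pics/c6.png',np.hstack([f,im[80:480,160:480]]))
```

```text
moved 0.02870611549837497
```

View pics/c6.png

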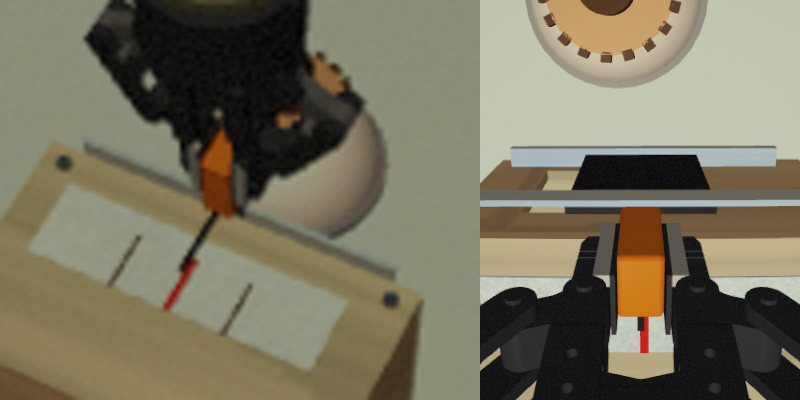

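The pointer meets the red line in both views (scene crop about (190,265)), and the gear is still level on the dome. Hold a moment and hand in.

>>> {"api": "shift_gripper", "payload": {
  "rows": [
    [[0, 0, 0, 0, 0, 0, 0], [0, 0, 0, 0, 0, 0, 0], [0, 0, 0, 0, 0, 0, 0], [0, 0, 0, 0, 0, 0, 0], [0, 0, 0, 0, 0, 0, 0], [0, 0, 0, 0, 0, 0, 0]]
  ]
}}

```text
clock: 15.15
position: [0.5803, -0.045, 0.1237]
ee_rot: [-0.144, 0.99, -0.001, 0.001]
ft_force: [2.2, -7.2, 5.0]
grip_width: 0.183
grasp_force: 40.6
```

```bash
python3 -c "
from workcell import manip, cams
print(manip.hand_in())"
```

```text
the job is handed in; nothing more can be done
None
```

The job is handed in at about 15 s (no verdict was returned): the gear is balanced within about 1 mm of the dome's centre, and the shutter is held at about 29 mm of its 60 mm travel, with its pointer on the red line.

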